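Hold the ink pot's bayonet lid at its vent mark

TASK

Put the blue bayonet lid on the ink pressure pot: drop its two lugs through the slots, press it fully down against the spring, and turn it clockwise half of its quarter turn, to the yellow vent mark, so the pot can bleed before it is locked. Do not let the lock click, and leave the ink jar, the tape roll and the clamp beside the work where they are. Finish while still gripping the lid and holding it fully down at the vent mark.

Things in the scene. Friction and masses are not known exactly. Their poses are not given: they have to be found in the camera images.
- pot: Blue cast ink pot, fixed to the table, upright; place and yaw vary. Origin: centre of its underside, on the table; z up. Base flange 148 mm across; body and bright metal collar 116 mm across, 72 mm high. Two opposite lug slots in the mouth point along its +x and -x. The two halves are alike, so the lid fits either way round.
- pot_mouth (a point): Centre of the pot's mouth, 72 mm above its origin, level with the lip's top; axes as the pot's. Mouth 66 mm in diameter through a 6 mm thick lip; lug slots along +x and -x, 16 mm wide, reach 46 mm from the axis. Below the lip the lugs turn only clockwise (from above), a quarter turn to a stop; anticlockwise is blocked at once.
- pot_vent (a point): One yellow vent mark on the collar's top face, 45 degrees clockwise (seen from above) of the slot at the pot's +x, 52 mm from the axis; a second one lies opposite. Black marks stand at the slots, red lock marks 90 degrees clockwise of them. At the vent position the lid's lugs and grip bar point at the yellow marks.
- lid: Loose bayonet lid, about 0.2 kg, upright on the table on its plug; place and yaw vary. Origin: centre of the plug's underside, z up. 68 mm high: plug 61 mm diameter, 0 to 21 mm; blue flange 92 mm diameter, 21 to 28 mm; black grip bar, 66 mm along the lid's x, 14 mm thick along y, 28 to 68 mm. Fully down on the pot (flange on lip) its origin is 51 mm above the pot's.
- lid_grip (a point): Point in the middle of the lid's grip bar, on the lid's axis, 52 mm above the lid's origin: a place to grip across the 14 mm bar. Axes as the lid's.
- lid_lug (a point): Tip of one of the lid's two steel lugs, 42 mm out along the lid's +x, 6 mm above its origin; the other is opposite. Round bars 10 mm thick, right below the ends of the grip bar (white marks on the flange). They enter when the bar lies along the pot's x. Fully down they have 4 mm play below the lip: a turned lid not held down is lifted 4 mm by the spring.
- seal_plate (a joint): Spring plate inside the pot's mouth, m: 0 when free (top 58 mm above the pot's origin), -0.007 with the lid fully down. It pushes the lid up with about 4.5 N when free and 8 N with the lid fully down.
- lock_pin (a joint): Spring plunger of the lock (red knob) in the pot's collar, 72 degrees clockwise of the slot at +x, m: 0 at rest, grows outward. A lug first meets it about 60 degrees clockwise of the slot, pushes it out by up to 5 mm against 1 to 3 N and lets it snap back behind it (the click), which must not happen.
- ink_jar_navy: Jar of ink with navy blue lid, 74 mm diameter, 85 mm high; origin at the centre of its underside. Leave alone.
- blue_tape: Roll of blue tape lying flat, 105 mm diameter, 24 mm high; origin at the centre of its underside. Leave alone.
- spring_clamp: Orange spring clamp lying flat, 40 x 111 mm (long along its y), 24 mm high; origin at the centre of its underside. Leave alone.
Things that resemble listed ones, but are neither listed nor needed, are in the scene too. Leave any green or turquoise look-alike of the lid alone.

How it is judged:
On the way, in this order (a step that is already met when the one before it is completed fails the run):
1. the lid has been lifted clear of the table in the fingers (height (world z) of lid above 0.08 m and contact force between the fingers and lid above 1 N), for 0.1 s.
2. the lid's lugs have gone down through the slots, the grip bar still in line with them (z of lid in the frame of pot below 0.0555 m and horizontal distance between lid and pot below 0.006 m and angle between the x axis of lid and the x axis of pot, either way round below 0.3 rad), for 0.05 s.
At the end, for the whole second after the job is handed in: The fingers grip the lid (more than 2 N) and keep it fully down (within 2 mm of flange on lip), centred and upright in the pot, turned 45 degrees clockwise from the slots to within 10 degrees, still, with the lock plunger at rest (z of lid in the frame of pot below 0.053 m and horizontal distance between lid and pot below 0.006 m and angle between the x axis of lid and the x axis of pot, either way round between 0.611 and 0.96 rad and angle between lid's own z axis and vertical below 0.08 rad and value of joint lock_pin below 0.0015 m and angular speed of lid below 0.15 rad/s and contact force between the fingers and lid above 2 N); the arm keeps its last pose, push and grip.
It fails at once if the lock clicked: the lug pushed the lock plunger out by more than 2 mm, or the lid in the pot was turned more than 67 degrees from the slots (value of joint lock_pin above 0.002 m or (z of lid in the frame of pot below 0.0555 m and horizontal distance between lid and pot below 0.006 m and angle between the x axis of lid and the x axis of pot, either way round above 1.17 rad)).
It fails at once if the ink jar, the tape roll or the clamp was moved by more than 30 mm (distance of any of ink_jar_navy, blue_tape, spring_clamp from where it was at the start of the episode above 0.03 m).
It also fails if it takes over 38 s, if anything falls off the work surface, if the arm or the gripper's body presses on something with over 40 N, if the wrist force passes 120 N, or if a joint passes its speed limit or range.

ROBOT

A 7-joint arm with a two-finger parallel gripper is mounted at the origin on the work surface; the furniture and walls round the work are solid. World frame = base frame: x ahead of the robot, y to its left, z up, the work surface at z = 0. Lengths are in m, angles in rad, forces in N, time in s.
With the tool pointing down it reaches from about 0.4 to 0.85 m from the base axis. Payload 4.5 kg.
Tool frame: the origin (TCP) lies where the fingers leave the gripper's body, on its centre line; the fingertips stand 64 mm ahead of it and the grasp point (between the pads) lies 45 mm ahead of it; z points along the fingers, y is the direction in which the jaws open and shut (so a half turn about z gives the same grasp; the last joint's range is limited). The gripper opens to 88 mm and grips with 3 to 60 N. Pads are 18 mm wide; open, the fingers measure 123 mm over their backs; the gripper's body (75 mm by 187 mm) begins 45 mm behind the grasp point.
Start: joints at [1.308, 0.689, -0.195, 1.565, 0.157, 0.902, -0.215], TCP at [0.183, -0.598, 0.303] pointing down, gripper open.
Joint ranges: [-3.01, 3.01], [-0.46, 2.08], [-1.47, 1.51], [0.13, 2.56], [-1, 4.14], [0.04, 2.09], [-2.66, 2.66]. Speed limits (rad/s): [2.57, 2.57, 3.14, 3.14, 3.14, 3.14, 3.14].

INTERFACE

Orientations are given as a unit quaternion [x, y, z, w].
In Python, from plant import monitor, snapshot, workorder, finder gives the robot as it stands.
- The arm moves only by the tool carry_out, never from a script. Its argument "motion" is one flat list of numbers, 6 for each row, row after row: the shift along the tool's x, y, z in cm, then the turn, a rotation vector about the tool's x, y, z in rad. In form: [x, y, z, rx, ry, rz, x, y, z, rx, ry, rz, ...]. A call has 1 to 8 rows; each row shifts and turns the commanded pose from where the row before left it, along the tool's axes as they then stand; what a row does not reach is not made up. A row lasts 1/8 s, in which the tool goes at most 62.5 mm and 10.7 degrees, less where a joint would pass 70% of its speed; a pose out of reach is approached as far as the arm can. A call with a gripper value outside its range is refused whole. "hand" is the finger opening in cm, from 0 to 8.81, set as the call begins (left out, the last holds). The fingers move at their own pace and stop on an object; "grip_force" is the grip in N (left out, the last holds). Time passes only in rows, so rows that do not move let the fingers close. It gives the time, the measured TCP pose, the force and the opening at its end, in the units of the state.
- monitor.get_state(): the state, without advancing time (a new reading comes with each control period).
- snapshot(name): name is "scene" or "top" or "wrist"; returns a dict with "frame" (384x512x3 uint8, red, green, blue), "range_z" (384x512 float32, m along the optical axis (not along the pixel's ray), 0 where there is no reading), "fx", "fy", "cx", "cy" (pixels), "rvec" (rotation vector, rad) and "tvec" (3), from world to camera coordinates, as OpenCV has them; the wrist camera has in their place "hand_eye" (4x4, takes a point from camera to tool coordinates, whose origin is the TCP and whose axes are the flange's). Camera axes: x right, y down, z forward; pixel columns grow to the right and rows downward; lengths in m; the calibration is good to about 2 mm. The wrist camera is an equidistant fisheye: a pixel r from the principal point sees the ray r / f radians off the axis. A picture is of the moment at which its call begins: read the wrist's pose just before it.
- workorder.finish_job(): hands the job in, once; it reports no verdict.
Trained networks look in a picture, given as the dict that the camera call returned (one of the last four; its "shot" number tells which), for a name from the list of things; names that differ only in an ending like _2 or _b are one class to them, and where a whole thing is asked for, a point or a joint stands for the part that bears it (a point fixed in the world has none). Each returns a list of dicts, best first, with "p" (0 to 1); they miss things now and then, are a little off and sometimes report something else, mostly with a low value. They report only what shows in the picture. A call takes as long as a camera call. They do not tell look-alikes from the thing itself.
- finder.masks_of(picture, thing): "pixels" (384x512 bool, what is visible of it) and "extent" ([left, top, right, bottom] in pixels, round what is visible of it).
The state is a dict: "clock": time; "q": joint angles; "qd": joint speeds; "joint_torque": joint torques, N m; "tool_pos": TCP position; "eef_rot": TCP orientation; "contact_force": force on the tool from outside, world axes, zero at the start; "moment": the same for the moment, N m; "opening": opening from 0.0 (shut) to 1.0 (fully open).
Only numpy, scipy, OpenCV 4.12 (cv2) and the standard library are available. Lean on these libraries where they do the work, as an engineer would, in place of code of your own. Each camera call takes 0.05 s, during which the arm holds its last target. There are 200 camera calls.

## Working session

There is one attempt and no reset: what is moved stays moved. The work goes in short steps, Python scripts to look and compute and a tool call to move; the robot and the scene stay as the last step left them, time stands still between calls to the robot, and variables do not carry over. Pictures are saved under pics/ and viewed, about 8 in all and at most 12, crops included, and the job is handed in when it is done.

Besides the shell and the picture viewer there is one more tool, called after "Request:" as name(argument=value, ...) on one line, values as JSON. carry_out: Moves the arm, as the interface text tells. Its arguments: {"type":"object","properties":{"motion":{"type":"array"},"hand":{"type":"number"},"grip_force":{"type":"number"}},"required":["motion"]}

```bash
ls; mkdir -p pics
cat > h.py <<'E'
import numpy as np, cv2, pickle
from scipy.spatial.transform import Rotation as R
from plant import monitor, snapshot, workorder, finder
def save(n,im): cv2.imwrite('pics/'+n+'.png',cv2.cvtColor(im,cv2.COLOR_RGB2BGR))
def world(p):
    """per-pixel world points of a fixed camera"""
    Rm=cv2.Rodrigues(np.array(p['rvec'],float))[0];t=np.array(p['tvec'],float).ravel()
    z=p['range_z'];v,u=np.mgrid[:z.shape[0],:z.shape[1]]
    c=np.stack([(u-p['cx'])/p['fx']*z,(v-p['cy'])/p['fy']*z,z],-1)
    return (c-t)@Rm
E
python3 - <<'E'
from h import *
s=monitor.get_state();print(s)
a=snapshot('top');b=snapshot('scene')
save('both',np.hstack([cv2.resize(a['frame'],(400,300)),cv2.resize(b['frame'],(400,300))]))
save('top',a['frame']);pickle.dump((a,b),open('ab.pkl','wb'))
for n,p in(('top',a),('scene',b)):
    W=world(p)
    for k in['pot','lid','ink_jar_navy','blue_tape','spring_clamp']:
        for d in finder.masks_of(p,k)[:4]:
            m=d['pixels']&(p['range_z']>0)
            print(n,k,round(d['p'],2),np.round(d['extent']),np.round(np.median(W[m],0),3),np.round(W[m].max(0),3),p['frame'][m].mean(0).round())
E
```

```text
pics
{'clock': 0.0, 'q': array([ 1.30778226,  0.68999397, -0.1945009 ,  1.56635024,  0.15731041,
        0.90246431, -0.21512328]), 'qd': array([ 0.00069851,  0.00027515, -0.00192529,  0.00102054,  0.00013008,
        0.00083844,  0.00013086]), 'joint_torque': array([ 3.85677477e-04, -5.27560973e+01, -1.26718931e+00, -1.53426558e+01,
       -5.26505406e-02,  6.55070355e-03,  1.85375693e-04]), 'tool_pos': array([ 0.18260117, -0.59719619,  0.3019017 ]), 'eef_rot': array([ 9.89003155e-01,  1.47891606e-01, -2.05301573e-04, -8.88643768e-04]), 'contact_force': array([0.34227612, 0.3009887 , 0.36481356]), 'moment': array([-0.01476812,  0.00054584, -0.04511489]), 'opening': 0.9989458984789884}
top pot 0.66 [322. 178. 370. 230.] [ 0.514 -0.192  0.058] [ 0.594 -0.125  0.079] [ 86.  90. 107.]
top lid 0.86 [219. 226. 251. 258.] [0.41  0.136 0.03 ] [0.455 0.181 0.073] [31. 92. 46.]
top lid 0.84 [176. 143. 209. 174.] [0.659 0.262 0.029] [0.714 0.309 0.075] [10. 90. 91.]
top lid 0.69 [224. 176. 253. 209.] [0.556 0.126 0.029] [0.601 0.176 0.074] [29. 55. 98.]
top ink_jar_navy 0.86 [283. 128. 308. 15
[... 337 characters left out ...]
0.032] [122.  69.  47.]
scene pot 0.7 [270. 145. 314. 181.] [ 0.507 -0.16   0.043] [ 0.603 -0.119  0.074] [84. 87. 99.]
scene lid 0.8 [220. 194. 251. 220.] [0.548 0.136 0.029] [0.63  0.175 0.069] [71. 73. 87.]
scene lid 0.74 [160. 210. 193. 236.] [0.651 0.277 0.03 ] [0.71  0.312 0.069] [73. 91. 86.]
scene lid 0.65 [266. 204. 296. 239.] [0.402 0.152 0.028] [0.46  0.185 0.07 ] [63. 88. 61.]
scene ink_jar_navy 0.66 [210. 154. 233. 182.] [ 0.7   -0.024  0.058] [ 0.827 -0.009  0.086] [69. 67. 71.]
scene blue_tape 0.57 [237. 268. 284. 308.] [0.358 0.36  0.022] [0.415 0.404 0.027] [75. 78. 99.]
scene spring_clamp 0.76 [284. 190. 309. 212.] [ 0.433 -0.016  0.015] [0.466 0.034 0.025] [112.  78.  65.]
```

Run:
```python
from h import *
a,b=pickle.load(open('ab.pkl','rb'))
f=a['frame']
c=cv2.resize(f[110:290,130:390],(780,540),interpolation=cv2.INTER_CUBIC)
save('crop',c)
W=world(a)
# bar yaw from depth: points above z .05 near lid
for n,p in(('top',a),('scene',b)):
    W=world(p);m=(p['range_z']>0)&(np.hypot(W[...,0]-.556,W[...,1]-.13)<.06)&(W[...,2]>.05)
    P=W[m][:,:2];w,v=np.linalg.eigh(np.cov(P.T));print(n,m.sum(),P.mean(0),np.degrees(np.arctan2(v[1,1],v[0,1])),np.sqrt(w))
    m=(p['range_z']>0)&(np.hypot(W[...,0]-.52,W[...,1]+.18)<.1)&(W[...,2]>.06)
    P=W[m];(c,r,_)=cv2.minAreaRect(P[:,:2].astype(np.float32));print(c,r,cv2.minEnclosingCircle(P[:,:2].astype(np.float32)))
```

```text
top 113 [0.5560497  0.12514199] 174.9494232276035 [0.00415404 0.01909996]
(0.5196358561515808, -0.19792038202285767) (0.11505037546157837, 0.11487208306789398) ((0.5219764113426208, -0.20439103245735168), 0.0646575540304184)
scene 154 [0.55391251 0.13209064] 175.95670819404444 [0.00359517 0.01988489]
(0.5177841782569885, -0.19480685889720917) (0.11223595589399338, 0.1169121116399765) ((0.5205645561218262, -0.19515129923820496), 0.06007479876279831)
```

View pics/crop.png

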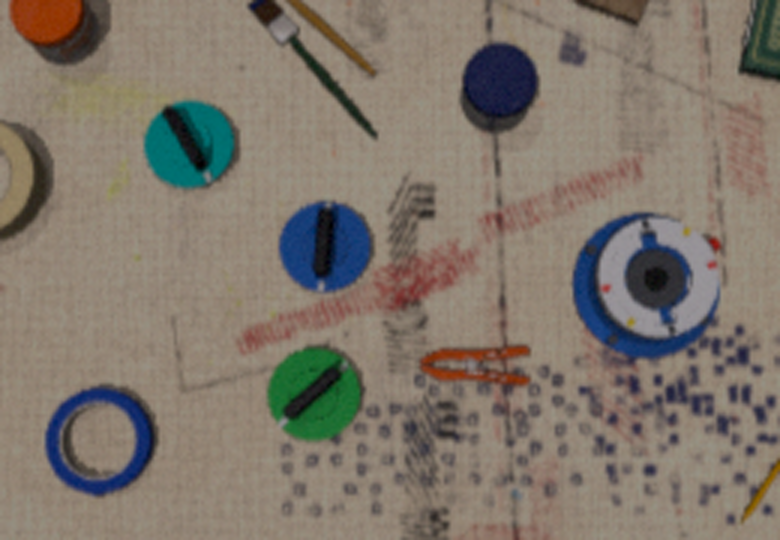

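View pics/both.png

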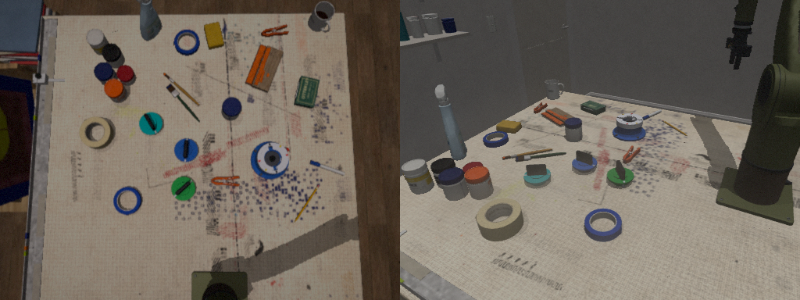

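The candidates in the crop are the blue lid at (325,245), turquoise at (190,145) and green at (315,395). The blue one fits the description: a blue flange with a black bar along world x, at about (0.555, 0.128). The pot is at (658,278), its slots point at a yaw of about +13°, and the vent marks are up-right and down-left. I'll go over the pot first and check it from close by.

Request:
carry_out(motion=[5.1, -3.5, -0.6, 0, 0, 0, 5.1, -3.5, -0.6, 0, 0, 0, 5.1, -3.5, -0.6, 0, 0, 0, 5.1, -3.5, -0.6, 0, 0, 0, 5.1, -3.5, -0.6, 0, 0, 0, 5.1, -3.5, -0.6, 0, 0, 0, 5.1, -3.5, -0.6, 0, 0, 0, 5.1, -3.5, -0.6, 0, 0, 0], hand=8.5)

```text
clock: 1.6
tool_pos: [0.4922, -0.209, 0.3512]
eef_rot: [0.989, 0.148, 0.0, 0.0]
contact_force: [0.4, -1.2, -0.4]
opening: 0.963
```

```bash
cat >> h.py <<'E'
def wpts(p,s):
    """world points of the wrist fisheye (range along optical axis)"""
    z=p['range_z'];v,u=np.mgrid[:z.shape[0],:z.shape[1]]
    x=(u-p['cx'])/p['fx'];y=(v-p['cy'])/p['fy'];th=np.hypot(x,y)+1e-9
    k=np.where(th<1.4,np.tan(np.minimum(th,1.4))/th,0)
    c=np.stack([x*k*z,y*k*z,z,np.ones_like(z)],-1)@np.array(p['hand_eye']).T
    return c[...,:3]@R.from_quat(s['eef_rot']).as_matrix().T+s['tool_pos']
def yaw(s): x=R.from_quat(s['eef_rot']).as_matrix()[:,0]; return np.degrees(np.arctan2(x[1],x[0]))
def go(s,t,yw=None):
    M=R.from_quat(s['eef_rot']).as_matrix();print('shift cm',np.round(M.T@(np.array(t)-s['tool_pos'])*100,2))
    if yw is not None:
        T=R.from_euler('z',yw,degrees=True)*R.from_quat([1,0,0,0])
        print('rot tool',np.round((R.from_quat(s['eef_rot']).inv()*T).as_rotvec(),3))
def warp(W,p,c,half,n,zr):
    """top-down raster of points within zr: colours"""
    im=np.zeros((n,n,3),np.uint8);m=(p['range_z']>0)&(W[...,2]>zr[0])&(W[...,2]<zr[1])
    r=((c[0]+half-W[...,0])/(2*half)*n).astype(int);q=((c[1]+half-W[...,1])/(2*half)*n).astype(int)
    m&=(r>=0)&(r<n)&(q>=0)&(q<n);im[r[m],q[m]]=p['frame'][m];return im
E
python3 - <<'E'
from h import *
s=monitor.get_state();p=snapshot('wrist');print(s['clock'],s['tool_pos'],yaw(s),np.round(p['hand_eye'],3),p['fx'])
pickle.dump((s,p),open('w1.pkl','wb'))
save('w1',p['frame'])
W=wpts(p,s)
for d in finder.masks_of(p,'pot')[:2]:
    m=d['pixels']&(p['range_z']>0);print(d['p'],d['extent'],np.median(W[m],0))
m=(p['range_z']>0)&(np.hypot(W[...,0]-.52,W[...,1]+.196)<.1)&(W[...,2]>.065)&(W[...,2]<.08)
print(m.sum(),cv2.minAreaRect(W[m][:,:2].astype(np.float32)),np.median(W[m][:,2]))
E
```

```text
1.6 [ 0.49222116 -0.20899157  0.35120491] 17.000122705698328 [[ 0.001 -0.956 -0.292  0.074]
 [ 1.     0.001  0.    -0.001]
 [-0.    -0.292  0.956 -0.081]
 [ 0.     0.     0.     1.   ]] 297.3186396354542
0.84 [208.0, 79.7, 313.9, 183.0] [ 0.52595318 -0.19765382  0.07036118]
4434 ((0.5196201205253601, -0.19900144636631012), (0.1159098818898201, 0.11512427031993866), 73.72036743164062) 0.07160993021454704
```

View pics/w1.png

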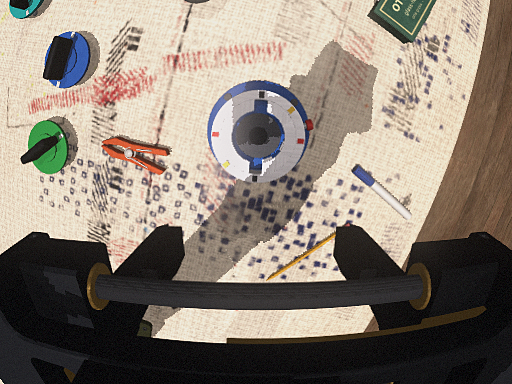

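The wrist view shows the pot at (259,132) with black slot marks at (262,93) and (255,178), a yellow mark at (291,111) and another at (227,163). The blue lid is at (68,58). Next I'll measure the marks.

```bash
cat >> h.py <<'E'
def marks(p,W,c):
    f=p['frame'].astype(int);d=W[...,:2]-c;r=np.hypot(*np.moveaxis(d,-1,0))
    an=(p['range_z']>0)&(r>.047)&(r<.0565)&(W[...,2]>.066)&(W[...,2]<.078)
    mx,mn=f.max(-1),f.min(-1);A=np.degrees(np.arctan2(d[...,1],d[...,0]))
    for n,m in(('black',an&(mx<70)),('yellow',an&(f[...,0]-f[...,2]>60)&(f[...,1]-f[...,2]>40)),('red',an&(f[...,0]-f[...,1]>80)&(f[...,0]-f[...,2]>60))):
        k,L,st,ce=cv2.connectedComponentsWithStats(m.astype(np.uint8))
        for i in range(1,k):
            if st[i,4]>4: q=d[L==i].mean(0);print(n,st[i,4],ce[i].round(),np.round(q+c,4),'ang',np.degrees(np.arctan2(q[1],q[0])).round(1),'r',np.hypot(*q).round(4))
E
python3 - <<'E'
from h import *
s,p=pickle.load(open('w1.pkl','rb'));W=wpts(p,s);c=np.array([.5196,-.1985]);marks(p,W,c)
m=(p['range_z']>0)&(np.hypot(W[...,0]-.556,W[...,1]-.127)<.06)&(W[...,2]>.055)
P=W[m][:,:2];w,v=np.linalg.eigh(np.cov(P.T));print(P.mean(0),np.degrees(np.arctan2(v[1,1],v[0,1])),cv2.minAreaRect(P.astype(np.float32)))
go(s,[.5,.127,.30],-5)
E
```

```text
black 26 [261.  94.] [ 0.5708 -0.1878] ang 11.8 r 0.0524
black 25 [254. 178.] [ 0.4689 -0.2101] ang -167.1 r 0.052
yellow 30 [291. 110.] [ 0.5637 -0.227 ] ang -32.9 r 0.0526
yellow 28 [226. 164.] [ 0.4764 -0.1709] ang 147.4 r 0.0512
red 26 [215. 134.] [ 0.509 -0.148] ang 101.8 r 0.0515
red 23 [300. 141.] [ 0.5314 -0.2502] ang -77.1 r 0.053
[0.55715467 0.12190127] 175.76537093536928 ((0.5568423867225647, 0.1241806298494339), (0.015324958600103855, 0.06568992882966995), 84.32487487792969)
shift cm [ 10.56 -31.91   5.1 ]
rot tool [ 0.001 -0.001  0.384]
```

Request:
carry_out(motion=[1.8, -5.3, 0.85, 0, 0, 0, 1.8, -5.3, 0.85, 0, 0, 0, 1.8, -5.3, 0.85, 0, 0, 0, 1.8, -5.3, 0.85, 0, 0, 0, 1.8, -5.3, 0.85, 0, 0, 0, 1.8, -5.3, 0.85, 0, 0, 0, 0, 0, 0, 0, 0, 0.185, 0, 0, 0, 0, 0, 0.185])

```text
clock: 2.7
tool_pos: [0.5013, 0.1256, 0.2996]
eef_rot: [0.999, -0.039, -0.0, 0.0]
contact_force: [0.1, 0.6, 0.1]
opening: 0.969
```

Run:
```python
from h import *
s=monitor.get_state();p=snapshot('wrist');print(s['clock'],s['tool_pos'],yaw(s),np.round(s['q'],2))
W=wpts(p,s);save('w2',p['frame'])
m=(p['range_z']>0)&(np.hypot(W[...,0]-.556,W[...,1]-.127)<.06)
b=m&(W[...,2]>.06);print(cv2.minAreaRect(W[b][:,:2].astype(np.float32)),b.sum())
B=W[b&(W[...,2]>.064)][:,:2].astype(np.float32);print(cv2.minAreaRect(B),np.median(W[b][:,2]))
fl=m&(W[...,2]>.024)&(W[...,2]<.032);print(cv2.minEnclosingCircle(W[fl][:,:2].astype(np.float32)),cv2.minAreaRect(W[fl][:,:2].astype(np.float32)))
```

```text
2.7 [0.50125436 0.12556553 0.29955586] -4.447031323504494 [-0.31  0.55 -0.04  1.9   0.03  0.69 -2.02]
((0.5331106185913086, 0.12991759181022644), (0.086568184196949, 0.08718717843294144), 38.01282501220703) 30640
((0.5330455303192139, 0.12989649176597595), (0.08654303848743439, 0.08707112818956375), 38.13837814331055) 0.3335525002157975
((0.5574697256088257, 0.12539911270141602), 0.046278875321149826) ((0.5574690103530884, 0.12566477060317993), (0.09051863104104996, 0.09147995710372925), 85.8580093383789)
```

View pics/w2.png

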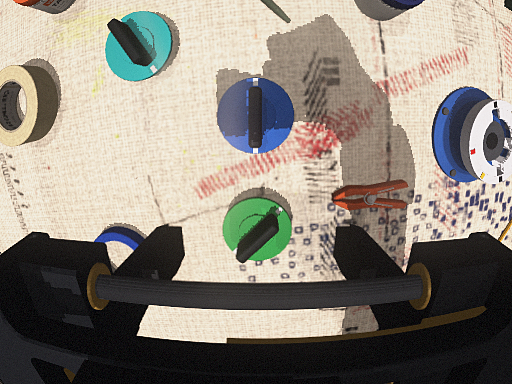

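The blue lid is at (255,113) with its bar upright in the image, so it lines up with the tool's x. The flange circle puts its centre at (0.5575, 0.1255). I'll centre over it and go down.

Request:
carry_out(motion=[2.8, -0.2, 0, 0, 0, 0, 2.8, -0.2, 0, 0, 0, 0, 0, 0, 4, 0, 0, 0, 0, 0, 4, 0, 0, 0, 0, 0, 4, 0, 0, 0, 0, 0, 4, 0, 0, 0, 0, 0, 2, 0, 0, 0, 0, 0, 0, 0, 0, 0])

```text
clock: 3.75
tool_pos: [0.5567, 0.1243, 0.1184]
eef_rot: [0.999, -0.036, -0.002, 0.0]
contact_force: [1.0, 0.2, -0.1]
opening: 0.966
```

Run:
```python
from h import *
s=monitor.get_state();p=snapshot('wrist');print(s['clock'],s['tool_pos'],yaw(s));save('w3',p['frame'])
go(s,[.5575,.1255,.096])
W=wpts(p,s);m=(p['range_z']>0)&(np.hypot(W[...,0]-.5575,W[...,1]-.1255)<.06)
b=m&(W[...,2]>.06)&(W[...,2]<.075);print(cv2.minAreaRect(W[b][:,:2].astype(np.float32)),b.sum())
```

```text
3.75 [0.55671214 0.12431062 0.1183687 ] -4.10667348894767
shift cm [ 0.08 -0.13  2.24]
((0.5620861649513245, 0.1249624490737915), (0.10918685793876648, 0.05572635307908058), 68.93225860595703) 3965
```

Request:
carry_out(motion=[0.08, -0.12, 1.1, 0, 0, 0, 0, 0, 1.1, 0, 0, 0, 0, 0, 0, 0, 0, 0])

```text
clock: 4.18
tool_pos: [0.5579, 0.1261, 0.097]
eef_rot: [0.999, -0.036, -0.001, 0.0]
contact_force: [0.3, 0.1, 0.7]
opening: 0.964
```

Request:
carry_out(motion=[0, 0, 0, 0, 0, 0, 0, 0, 0, 0, 0, 0, 0, 0, 0, 0, 0, 0, 0, 0, 0, 0, 0, 0, 0, 0, 0, 0, 0, 0, 0, 0, 0, 0, 0, 0], hand=0, grip_force=45)

```text
clock: 4.92
tool_pos: [0.5584, 0.1261, 0.0977]
eef_rot: [0.999, -0.037, 0.0, 0.0]
contact_force: [-0.0, 0.5, -0.5]
opening: 0.31
```

Request:
carry_out(motion=[0, 0, 0, 0, 0, 0, 0, 0, 0, 0, 0, 0, 0, 0, 0, 0, 0, 0, 0, 0, 0, 0, 0, 0])

```text
clock: 5.42
tool_pos: [0.5584, 0.1259, 0.0977]
eef_rot: [0.999, -0.037, -0.0, 0.0]
contact_force: [1.1, -0.3, 0.0]
opening: 0.155
```

Request:
carry_out(motion=[0, 0, -2, 0, 0, 0, 0, 0, -4, 0, 0, 0, 0, 0, -4, 0, 0, 0, 0, 0, -4, 0, 0, 0, 0, 0, -2, 0, 0, 0, 0, 0, 0, 0, 0, 0])

```text
clock: 6.18
tool_pos: [0.5591, 0.1265, 0.2602]
eef_rot: [0.999, -0.037, 0.002, -0.001]
contact_force: [1.2, 0.4, -1.8]
opening: 0.153
```

Run:
```python
from h import *
s=monitor.get_state();p=snapshot('wrist');print(s['clock'],s['tool_pos'],yaw(s),s['opening']*88,s['contact_force'],s['q'].round(2));save('w4',p['frame'])
pickle.dump((s,p),open('w4.pkl','wb'))
go(s,[.520,-.199,.22],12.35)
```

```text
6.175 [0.55910439 0.12645266 0.26021016] -4.188472513575279 13.457756082172317 [ 1.199917    0.38077589 -1.75147057] [-0.28  0.67 -0.04  1.78  0.04  0.69 -1.98]
shift cm [-1.54 32.75  3.96]
rot tool [-0.001 -0.005 -0.289]
```

View pics/w4.png

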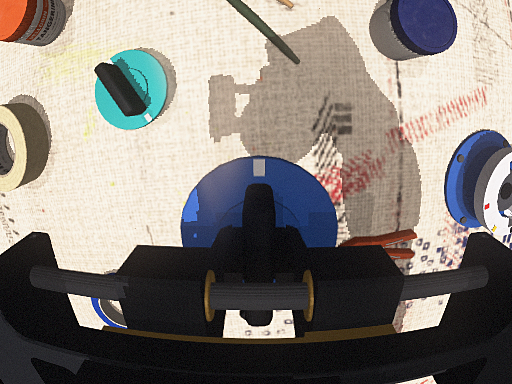

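The lid is held: the opening is 13.5 mm, the flange is at (258,200) and its white mark at (259,167). Next I'll measure how the lid sits in the hand.

```bash
cat >> h.py <<'E'
from scipy.optimize import least_squares
def lid_in_tool(p,s):
    W=wpts(p,s);T=(W-s['tool_pos'])@R.from_quat(s['eef_rot']).as_matrix()
    f=p['frame'].astype(int);ok=p['range_z']>0
    near=ok&(T[...,2]>.045)&(T[...,2]<.09)&(np.hypot(T[...,0],T[...,1])<.065)
    bl=near&(f[...,2]-f[...,0]>30)
    A=np.c_[T[bl],np.ones(bl.sum())];z,*_=np.linalg.lstsq(A[:,[0,1,3]],T[bl][:,2],rcond=None)
    print('flange n',bl.sum(),'z at centre',z[2].round(4),'tilt',z[:2].round(3))
    wh=near&(f.min(-1)>150);print('white',wh.sum(),T[wh].mean(0).round(4))
    # rim: outermost points per direction on front side
    P=T[bl][:,:2];h=cv2.convexHull(P.astype(np.float32))[:,0];h=h[h[:,0]>.01]
    q=least_squares(lambda c:np.hypot(h[:,0]-c[0],h[:,1]-c[1])-.046,[0,0],loss='soft_l1',f_scale=.0005).x
    print('rim centre',q.round(4))
E
python3 - <<'E'
from h import *
s,p=pickle.load(open('w4.pkl','rb'));lid_in_tool(p,s)
E
```

```text
flange n 7898 z at centre 0.0695 tilt [ 0.012 -0.003]
white 119 [ 0.0374 -0.0037  0.0695]
rim centre [-0.0015 -0.    ]
```

Run:
```python
from h import *
s,p=pickle.load(open('w4.pkl','rb'))
W=wpts(p,s);T=(W-s['tool_pos'])@R.from_quat(s['eef_rot']).as_matrix();f=p['frame'].astype(int)
print(p['cx'],p['cy'])
m=(f.min(-1)>110)&(T[...,2]>.06)&(T[...,2]<.078);m[:150]=0;m[185:]=0;m[:,:235]=0;m[:,285:]=0
v,u=np.where(m);print(m.sum(),u.min(),u.max(),v.min(),v.max(),T[m].mean(0).round(4))
# bar top edges
b=(f.max(-1)<60)&(T[...,2]>.02)&(T[...,2]<.036)&(abs(T[...,1])<.02)&(T[...,0]>.012)
P=T[b];print(b.sum(),cv2.minAreaRect(P[:,:2].astype(np.float32)),P.min(0).round(4),P.max(0).round(4))
w=np.polyfit(P[:,0],P[:,1],1);print(w)
```

```text
258.55060390133525 188.1139052162793
204 241 264 156 175 [ 0.0398 -0.0003  0.0693]
1521 ((0.022109774872660637, -0.00026992661878466606), (0.020424772053956985, 0.01405300572514534), 0.9443435668945312) [ 0.012  -0.0074  0.0285] [0.0324 0.0068 0.0359]
[ 0.00010292 -0.0002952 ]
```

Request:
carry_out(motion=[-0.24, 5.45, 0.6, 0, 0, 0, -0.24, 5.45, 0.6, 0, 0, 0, -0.24, 5.45, 0.6, 0, 0, 0, -0.24, 5.45, 0.6, 0, 0, 0, -0.24, 5.45, 0.6, 0, 0, 0, -0.24, 5.45, 0.6, 0, 0, 0, 0, 0, 0, 0, 0, -0.145, 0, 0, 0, 0, 0, -0.145])

```text
clock: 7.22
tool_pos: [0.5189, -0.1997, 0.2203]
eef_rot: [0.994, 0.11, -0.001, -0.001]
contact_force: [-0.3, -0.1, -1.6]
opening: 0.153
```

Request:
carry_out(motion=[0, 0, 0, 0, 0, 0, 0, 0, 0, 0, 0, 0])

```text
clock: 7.48
tool_pos: [0.5197, -0.1987, 0.2212]
eef_rot: [0.994, 0.107, -0.001, -0.0]
contact_force: [0.3, 0.3, -2.1]
opening: 0.152
```

```bash
cat > chk.py <<'E'
from h import *
s=monitor.get_state();print(s['clock'],s['tool_pos'].round(4),'yaw',yaw(s).round(2),R.from_quat(s['eef_rot']).as_matrix()[2].round(4),s['contact_force'].round(1),s['moment'].round(2),s['q'].round(2))
E
python3 - <<'E'
exec(open('chk.py').read())
p=snapshot('wrist');pickle.dump((s,p),open('w5.pkl','wb'));save('w5',p['frame']);lid_in_tool(p,s);marks(p,wpts(p,s),np.array([.52,-.199]))
go(s,[.521,-.1988,.18],12.35)
E
```

```text
7.475 [ 0.5197 -0.1987  0.2212] yaw 12.3 [-1.1e-03 -7.0e-04 -1.0e+00] [ 0.3  0.3 -2.1] [0.02 0.01 0.02] [ 0.39  0.72 -0.19  1.85  0.22  0.6  -1.29]
flange n 8427 z at centre 0.0694 tilt [ 0.015 -0.003]
white 113 [ 0.0384 -0.0036  0.0693]
rim centre [-0.0012 -0.0005]
black 63 [260. 128.] [ 0.5711 -0.188 ] ang 12.2 r 0.0523
yellow 71 [306. 148.] [ 0.5638 -0.227 ] ang -32.6 r 0.052
shift cm [0.13 0.04 4.12]
rot tool [-0.001  0.001 -0.001]
```

View pics/w5.png

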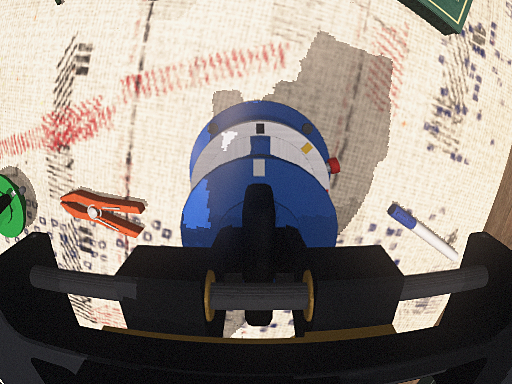

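The black slot mark (260,128), the slot (260,145) and the lid's white mark (259,167) are in line, so I'll go down.

Request:
carry_out(motion=[0.12, 0.03, 1.5, 0, 0, 0, 0, 0, 1.5, 0, 0, 0, 0, 0, 1.0, 0, 0, 0, 0, 0, 0.5, 0, 0, 0, 0, 0, 0.5, 0, 0, 0, 0, 0, 0, 0, 0, 0])

```text
clock: 8.28
tool_pos: [0.5213, -0.199, 0.1715]
eef_rot: [0.994, 0.108, -0.0, -0.0]
contact_force: [-0.3, 0.4, -2.1]
opening: 0.152
```

```bash
python3 chk.py
```

```text
8.275 [ 0.5213 -0.199   0.1715] yaw 12.42 [-2.e-04 -0.e+00 -1.e+00] [-0.3  0.4 -2.1] [ 0.03  0.03 -0.  ] [ 0.38  0.8  -0.16  1.88  0.25  0.49 -1.31]
```

Request:
carry_out(motion=[0, 0, 0.3, 0, 0, 0, 0, 0, 0.3, 0, 0, 0, 0, 0, 0.3, 0, 0, 0, 0, 0, 0.3, 0, 0, 0, 0, 0, 0, 0, 0, 0])

```text
clock: 8.9
tool_pos: [0.5212, -0.1989, 0.1594]
eef_rot: [0.994, 0.108, -0.0, -0.0]
contact_force: [1.3, 0.5, -2.8]
opening: 0.152
```

Request:
carry_out(motion=[0, 0, 0.3, 0, 0, 0, 0, 0, 0.3, 0, 0, 0, 0, 0, 0, 0, 0, 0])

```text
clock: 9.28
tool_pos: [0.5215, -0.199, 0.1539]
eef_rot: [0.994, 0.108, 0.0, 0.0]
contact_force: [-0.7, -0.4, 3.2]
opening: 0.156
```

```bash
python3 chk.py
```

```text
9.275 [ 0.5215 -0.199   0.1539] yaw 12.42 [ 4.e-04  4.e-04 -1.e+00] [-0.7 -0.4  3.2] [ 0.05  0.11 -0.02] [ 0.37  0.82 -0.15  1.89  0.25  0.45 -1.32]
```

Request:
carry_out(motion=[0, 0, 0.25, 0, 0, 0, 0, 0, 0.25, 0, 0, 0, 0, 0, 0, 0, 0, 0])

```text
clock: 9.65
tool_pos: [0.5215, -0.1991, 0.1488]
eef_rot: [0.994, 0.108, 0.0, 0.0]
contact_force: [-0.2, 1.1, 5.2]
opening: 0.153
```

Request:
carry_out(motion=[0, 0, 0.2, 0, 0, 0, 0, 0, 0, 0, 0, 0])

```text
clock: 9.9
tool_pos: [0.5215, -0.1991, 0.1485]
eef_rot: [0.994, 0.108, 0.0, 0.0]
contact_force: [-3.1, 1.5, 18.5]
opening: 0.158
```

```bash
python3 chk.py
```

```text
9.9 [ 0.5215 -0.1991  0.1485] yaw 12.41 [ 9.0e-04  1.1e-03 -1.0e+00] [-3.1  1.5 18.5] [0.37 0.84 0.01] [ 0.37  0.83 -0.15  1.89  0.26  0.44 -1.32]
```

The lid is seated: the TCP stopped at the expected 0.1487 m and the force is 18 N. Now the clockwise turn, which is positive about the tool's z.

Request:
carry_out(motion=[0, 0.01, 0, 0, 0, 0.1, 0, 0.01, 0, 0, 0, 0.1, 0, 0.01, 0, 0, 0, 0.1, 0, 0.01, 0, 0, 0, 0.1, 0, 0, 0, 0, 0, 0])

```text
clock: 10.52
tool_pos: [0.5226, -0.1995, 0.1485]
eef_rot: [0.996, -0.092, 0.002, 0.0]
contact_force: [-1.3, 0.0, 17.5]
opening: 0.151
```

```bash
python3 chk.py
```

```text
10.525 [ 0.5226 -0.1995  0.1485] yaw -10.5 [ 3.5e-03  6.0e-04 -1.0e+00] [-1.3  0.  17.5] [0.38 0.37 0.05] [ 0.31  0.83 -0.05  1.89  0.1   0.42 -1.56]
```

Request:
carry_out(motion=[-0.03, 0.01, 0, 0, 0, 0.1, -0.03, 0.01, 0, 0, 0, 0.1, -0.03, 0.01, 0, 0, 0, 0.1, 0, 0, 0, 0, 0, 0.085, 0, 0, 0, 0, 0, 0, 0, 0, 0, 0, 0, 0])

```text
clock: 11.28
tool_pos: [0.5223, -0.2, 0.1485]
eef_rot: [0.96, -0.28, 0.003, 0.0]
contact_force: [0.3, 0.2, 14.0]
opening: 0.156
```

Run:
```python
exec(open('chk.py').read())
p=snapshot('wrist');pickle.dump((s,p),open('w6.pkl','wb'));lid_in_tool(p,s);W=wpts(p,s);marks(p,W,np.array([.52,-.199]))
f=p['frame'].astype(int);m=(f.min(-1)>110)&(W[...,2]>.07);m[:150]=0;m[185:]=0;m[:,:235]=0;m[:,285:]=0
print('white?',m.sum(),W[m].mean(0).round(4));save('w6',p['frame'])
```

```text
11.275 [ 0.5223 -0.2     0.1485] yaw -32.55 [ 0.0052 -0.0013 -1.    ] [ 0.3  0.2 14. ] [ 0.27  0.11 -0.01] [ 0.26  0.83  0.03  1.89 -0.06  0.41 -1.8 ]
flange n 8471 z at centre 0.0694 tilt [ 0.022 -0.001]
white 3485 [ 0.0373 -0.0043  0.0769]
rim centre [ 0.0145 -0.0023]
black 46 [265. 157.] [ 0.5578 -0.2272] ang -36.7 r 0.0471
black 5 [241. 158.] [ 0.5644 -0.2162] ang -21.2 r 0.0476
black 21 [294. 165.] [ 0.5463 -0.2383] ang -56.2 r 0.0473
black 135 [193. 174.] [ 0.571 -0.188] ang 12.1 r 0.0522
yellow 165 [259. 147.] [ 0.5638 -0.2271] ang -32.7 r 0.052
red 138 [325. 175.] [ 0.5313 -0.2501] ang -77.6 r 0.0523
white? 494 [ 0.5588 -0.2243  0.0761]
```

View pics/w6.png

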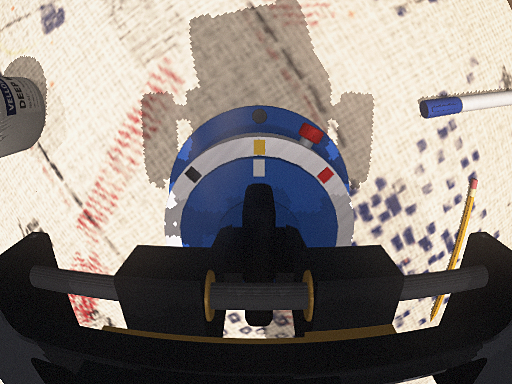

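The white mark (259,168) sits right under the yellow vent mark (259,148). The flange top is at 0.079 m, so it rests on the lip. I'll let it settle briefly, then hand in.

Request:
carry_out(motion=[0, 0, 0.02, 0, 0, 0, 0, 0, 0, 0, 0, 0, 0, 0, 0, 0, 0, 0, 0, 0, 0, 0, 0, 0])

```text
clock: 11.82
tool_pos: [0.5223, -0.2, 0.1485]
eef_rot: [0.96, -0.28, 0.003, 0.0]
contact_force: [-0.2, 0.4, 16.1]
opening: 0.156
```

```bash
python3 chk.py && python3 -c "
from plant import workorder
print(workorder.finish_job())"
```

```text
11.825 [ 0.5223 -0.2     0.1485] yaw -32.55 [ 0.0052 -0.0014 -1.    ] [-0.2  0.4 16.1] [0.29 0.17 0.01] [ 0.26  0.83  0.03  1.89 -0.06  0.41 -1.8 ]
the job is handed in; nothing more can be done
None
```

The blue lid is on the pot, held fully down and turned clockwise to the yellow vent mark. I handed the job in at about 11.8 s with the gripper still holding it; no verdict was reported.

Last checks before handing in:
- **Turn:** the tool had turned 45° from the slots (yaw 12.4° to -32.6°). The lid's white mark lined up with the yellow mark in the wrist picture.
- **Seating:** the flange was on the lip, with its top at 79 mm. The arm was pressing down with about 16 N, and the tool was tilted about 0.005 rad.
- **Centring:** I estimate the lid within about 1–2 mm of the pot's axis, from the tool position and how the lid sat in the hand. My last rim fit was spoiled by the pot's own blue parts coming into view, so I didn't use it.
- **Lock plunger:** I did not measure it. At 45° the lug is well short of the 60° where it first meets the plunger.
- **Other objects:** I didn't re-measure the jar, tape or clamp at the end. The arm stayed well above them, and I saw no unexpected contact forces in the readings.

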